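Paint-thickness reading on a clamped toy car

TASK

Draw the orange paint-thickness gauge straight up out of its dock, bring its brass tip down through the gap between the two hold-down clamps without bumping them, and press it lightly on the ringed mark on the blue toy car's sloping bonnet: square to the sloping surface, tip inside the ring, spring tip pushed about half-way in. Keep it steady there for two seconds and finish with the robot still holding the gauge pressed on the mark; do not press hard, and leave everything else on the bench where it is.

Things in the scene. Friction and masses are not known exactly. Their poses are not given: they have to be found in the camera images.
- gauge: Orange pen gauge, about 0.17 kg, starts upright in the dock. Origin: centre of its steel nose's lower end; z axis: along the pen, away from the tip. Nose diameter 18 mm, z 0 to 45; black collar diameter 34, z 45 to 51, rests on the dock; orange grip 26 x 26, faces across the gauge's x and y, z 51 to 141 (top): hold it at about z 105. Brass tip below the nose to z -18.
- plunger (a joint): How far the spring-loaded brass tip is pushed into the gauge's nose, in m: 0 free, 0.012 fully in. It takes 1 N to start it moving and 0.4 N per mm more (half-way, 6 mm: 3.4 N; fully in: 5.8 N; beyond that it is rigid).
- probe_tip (a point): Very end of the brass tip (round, 8 mm diameter), on the gauge's axis, 18 mm below the gauge's origin when free; it moves with the plunger.
- dock: Fixed dark grey dock, block 70 x 70 x 70 mm on a thin black foot 110 x 110 x 6. Origin: centre of its underside. A vertical round hole, 25 mm wide and 64 mm deep, in the middle of its top (z 70) holds the gauge's nose; the gauge's tip is then 63 mm below the dock's top.
- jig: Fixed plywood board 240 x 180 x 12 mm; origin: centre of underside, x from the car's front to its back. Two hold-down clamps (10 mm bars) stand on the bonnet with 14 mm rubber feet 32 mm to either side (y) of the mark: 50 mm gap. They rise 30 mm off the bonnet, then run level outward to posts at y +-78; red handles go on outward to y +-122, up to 42 mm above the mark.
- car: Blue metal toy car 210 x 100 x 116 mm, clamped fixed in the jig, rubber wheels, white-roofed cab at its back (+x), sloping bonnet at its front (-x). Origin: centre of its underside, on the jig's board (12 mm above the bench).
- bonnet: The car's sloping bonnet, fixed, 116 x 78 mm, 25 degrees from level and facing up and to the car's front (-x). Origin: on its surface at the mark's centre; z axis: square out of the surface; x axis: uphill towards the cab; y across the car.
- mark (a point): Centre of the mark on the bonnet's surface: a black dot on a white disc inside a yellow ring (inside 18, outside 25 mm diameter).
- paint_jar: Loose jar with red lid, 44 mm diameter, 55 high; leave alone. Origin: centre of underside.
- paint_pot: Loose jar with green lid, 44 mm diameter, 55 high; leave alone. Origin: centre of underside.
- glue: Loose yellow glue bottle, 48 mm diameter, 130 high; leave alone. Origin: centre of underside.
- brush_pot: Loose white pot with brushes, 68 mm diameter, 165 high; leave alone. Origin: centre of underside.
- peg_doll: Loose turned wooden doll, 34 mm diameter, 68 high; leave alone. Origin: centre of underside.
- screwdriver: Loose screwdriver lying on the bench; leave alone. Origin: under its middle.
- wheel: Loose wooden toy wheel lying flat, 60 mm diameter, 14 thick; leave alone. Origin: centre of underside.
Not all that is in view belongs to the job. What is shaped like the gauge but green or purple is not meant.

How it is judged:
By the outcome, as a careful person would: the job done as asked, in the order asked, and still so for the second after the job is handed in, while the arm keeps its last pose, push and grip.
It also fails if it takes over 45 s, if anything falls off the work surface, if the arm or the gripper's body presses on something with over 40 N, if the wrist force passes 120 N, or if a joint passes its speed limit or range.

ROBOT

A 6-joint arm with a two-finger parallel gripper is mounted at the origin on the work surface. World frame = base frame: x ahead of the robot, y to its left, z up, the work surface at z = 0. Lengths are in mm, angles in degrees, forces in N, time in s.
With the tool pointing down it reaches from about 350 to 850 mm from the base axis. Payload 8.1 kg.
Tool frame: the origin (TCP) lies midway between the tips of the shut fingers; the grasp point (between the pads) lies 19 mm behind it (r.pinch_z is the distance from the TCP to the grasp point, in mm); z points along the fingers, y is the line along which they close (so a half turn about z gives the same grasp; the last joint's range is limited). The gripper opens to 85 mm and grips with 20 to 120 N. Pads are 22 mm wide; open, the fingers measure 114 mm over their backs; the gripper's body (76 mm by 85 mm) begins 54 mm behind the grasp point. The pads swing forward as they close: fully open they stand 13 mm farther back than shut.
Start: joints at [62.028, 7.471, 85.268, -0, 87.261, -4.893], TCP at [235.177, 551.994, 231.292] pointing down, gripper open.
Joint ranges: [-169.43, 169.43], [-51.17, 129.36], [1.28, 143.12], [-76.62, 256.62], [0, 156.53], [-152.29, 152.29]. Speed limits (degrees/s): [136.94, 136.94, 159.86, 180, 180, 180].

INTERFACE

Orientations are given as [roll, pitch, yaw] about the fixed x, y, z axes, in that order (R = Rz(yaw) Ry(pitch) Rx(roll)).
In Python, from bench import sensors, optics, job, r gives the robot as it stands.
- The arm moves only by the tool play_rows, never from a script. Its argument "motion" is a list that holds one entry, the list of rows, each a list of 6 numbers: the shift along the tool's x, y, z in cm, then the turn, a rotation vector about the tool's x, y, z in degrees. In form: [[[x, y, z, ax, ay, az], ...]]. A call has 1 to 5 rows; each row is the pose to reach, as a shift and turn from the pose commanded when the call began, along the tool's axes at that moment; what a row does not reach only later rows make up. A row lasts 1/10 s, in which the tool goes at most 50 mm and 8.59 degrees, less where a joint would pass 70% of its speed; a pose out of reach is approached as far as the arm can. A call with a gripper value outside its range is refused whole. "jaw" is the opening, from 0 (shut) to 1 (fully open), set as the call begins (left out, the last holds). The fingers move at their own pace and stop on an object; "squeeze" is the grip in N (left out, the last holds). Time passes only in rows, so rows that repeat a pose let the fingers close. It gives the time, the measured TCP pose, the force, the opening and the grip force at its end, in the units of the state.
- sensors.sense(): the state, without advancing time (a new reading comes with each control period).
- optics.snapshot(name): name is "scene" or "side" or "wrist"; returns a dict with "pixels" (420x560x3 uint8, red, green, blue), "mtx" (3x3 intrinsics, pixels), "k1" (the pictures are not rectified: a ray, as slopes to the right and down, at radius r is drawn at 1 + k1 r^2 times it, then the intrinsics apply), "R" (3x3) and "t" (3): a world point X has camera coordinates R X + t; the wrist camera has in their place "T_tool_cam" (4x4, takes a point from camera to tool coordinates, whose origin is the TCP and whose axes are the flange's). Camera axes: x right, y down, z forward; pixel columns grow to the right and rows downward; lengths in mm; the calibration is good to about 2 mm. A picture is of the moment at which its call begins: read the wrist's pose just before it. There is no depth.
- job.hand_in(): hands the job in; it is judged then, once.
The state is a dict: "time": time; "joint_pos": joint angles; "qd": joint speeds; "joint_efforts": joint torques, N m; "tool_pos": TCP position; "tcp_rot": TCP orientation; "ft_force": force on the tool from outside, world axes, zero at the start; "wrist_torque": the same for the moment, N m; "finger_gap": finger opening in mm; "grip_force": force on a finger pad.
Only numpy, scipy, OpenCV 4.12 (cv2) and the standard library are available. Lean on these libraries where they do the work, as an engineer would, in place of code of your own. Each camera call takes 0.05 s, during which the arm holds its last target. There are 200 camera calls.

## Working session

There is one attempt and no reset: what is moved stays moved. The work goes in short steps, Python scripts to look and compute and a tool call to move; the robot and the scene stay as the last step left them, time stands still between calls to the robot, and variables do not carry over. Pictures are saved under pics/ and viewed, at most 10 in all, crops included, and the job is handed in when it is done.

Besides the shell and the picture viewer there is one more tool, called after ">>>" in YAML: its name, and indented under it one key for each argument. play_rows: Moves the arm, as the interface text tells. Its arguments: {"type":"object","properties":{"motion":{"type":"array","items":{"type":"array","items":{"type":"array","items":{"type":"number"}}}},"jaw":{"type":"number"},"squeeze":{"type":"number"}},"required":["motion"]}

```bash
mkdir -p pics; cat > h.py <<'E'
import numpy as np, cv2, pickle
from bench import sensors, optics, job, r
def snap(name,fn):
    s=sensors.sense(); d=optics.snapshot(name); d['state']=s
    cv2.imwrite(f'pics/{fn}.png',d['pixels'][:,:,::-1]); pickle.dump(d,open(f'pics/{fn}.pkl','wb')); return d
E
python3 - <<'E'
from h import *
for n in('scene','side','wrist'):
    d=snap(n,n+'0'); print(n,d['mtx'],d['k1'],d.get('R'),d.get('t'),d.get('T_tool_cam'))
print(sensors.sense(),r.pinch_z)
E
```

```text
scene [[501.0152925    0.         274.37793885]
 [  0.         501.0152925  207.74436608]
 [  0.           0.           1.        ]] -0.040621694694560916 [[ 0.77686747  0.62961922 -0.00752081]
 [ 0.42030575 -0.52742179 -0.73835583]
 [-0.46884966  0.57044359 -0.67436942]] [-448.1397666  -163.31284238 1737.48874447] None
side [[488.84541203   0.         290.591065  ]
 [  0.         488.84541203 203.96667068]
 [  0.           0.           1.        ]] -0.002076441755008715 [[-0.99594987 -0.08898881 -0.01283922]
 [-0.03835316  0.5496463  -0.83451661]
 [ 0.08131967 -0.83064429 -0.55083317]] [ 582.94033498   65.95928195 1497.56562365] None
wrist [[340.62729579   0.         278.4098816 ]
 [  0.         340.62729579 208.45807333]
 [  0.           0.           1.        ]] 0.006038444735646949 None None [[ 1.44097303e-03 -9.63146737e-01 -2.68972650e-01  6.86469442e+01]
 [ 9.99998946e-01  1.43523107e-03  2.17990158e-04  4.86129106e-01]
 [ 1.76081395e-04 -2.68972680e-01  9.63147790e-01 -1.42156397e+02]
 [ 0.00000000e+00  0.00000000e+00  0.00000000e+00  1.00000000e+00]]
{'time': 0.15, 'joint_pos': array([ 6.20279240e+01,  7.50617025e+00,  8.53166636e+01, -1.35354028e-03,
        8.72619679e+01, -4.89501180e+00]), 'qd': array([-0.01968841, -0.15848578, -0.17364128,  0.03419017, -0.00654773,
       -0.02175703]), 'joint_efforts': array([ 7.88210164e-04, -5.70059967e+01, -5.01161313e+01, -2.18356217e-04,
        9.45795269e-03, -1.29701255e-05]), 'tool_pos': array([234.98082922, 551.59524414, 230.45851228]), 'tcp_rot': array([-1.79915392e+02, -5.88918312e-03,  1.56922997e+02]), 'ft_force': array([-0.63299145,  0.17017415,  0.09758036]), 'wrist_torque': array([ 0.06352035,  0.03972949, -0.07624217]), 'grip_force': 0.0, 'finger_gap': 85.71921320000843} 18.700000000000003
```

View pics/scene0.png

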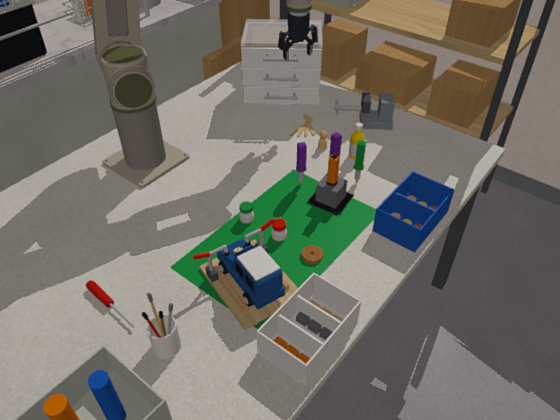

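View pics/side0.png

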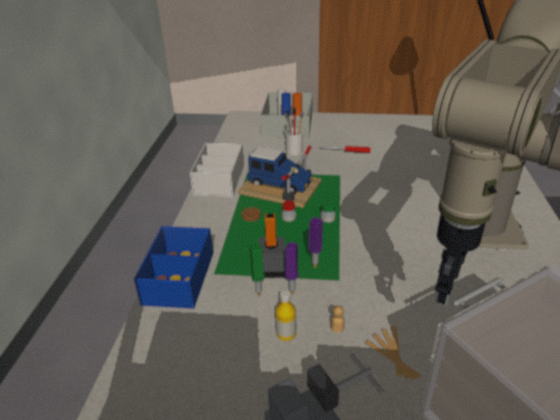

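View pics/wrist0.png

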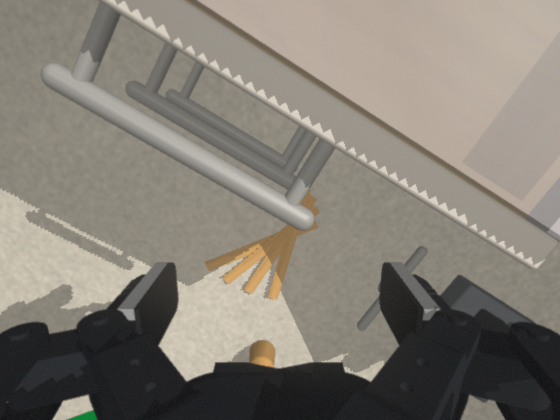

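The scene camera shows the orange gauge at about (333,165) in its dock at (331,192), with the car at (250,270). The side camera has the gauge at (270,228) and the car at (278,178). Green and purple pens stand close to the dock. I'll enlarge these areas.

```bash
python3 - <<'E'
import cv2, numpy as np
a=cv2.imread('pics/scene0.png');b=cv2.imread('pics/side0.png')
def t(im,x,y,w): 
    return cv2.resize(im[y:y+int(w*.75),x:x+w],(400,300),interpolation=cv2.INTER_CUBIC)
# scale 400/w
m=np.vstack([np.hstack([t(a,280,125,100),t(b,230,200,120)]),np.hstack([t(a,190,215,120),t(b,230,140,100)])])
cv2.imwrite('pics/m1.png',m)
E
```

```text
(no output)
```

View pics/m1.png

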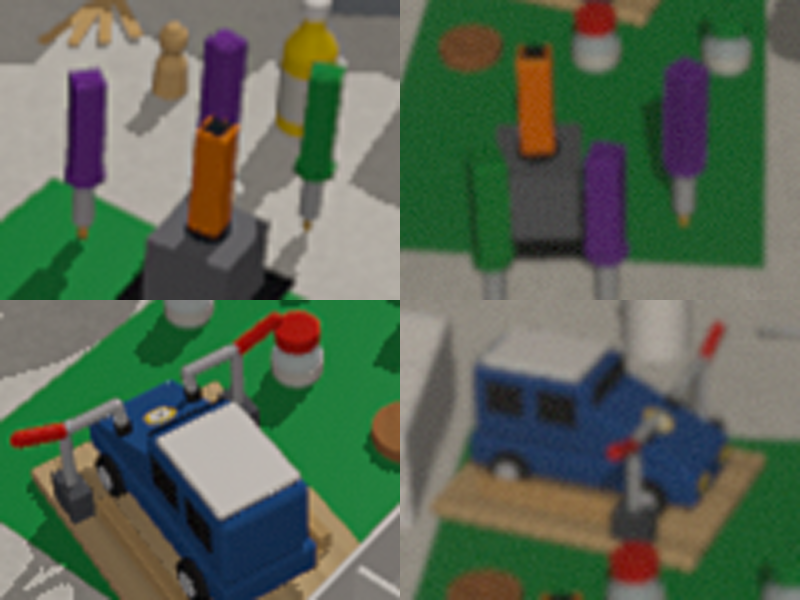

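```bash
cat >> h.py <<'E'
def ray(d,px):
    K=d['mtx'];x=(np.array(px,float)-K[:2,2])/[K[0,0],K[1,1]];k=d['k1'];u=x.copy()
    for _ in range(10): u=x/(1+k*(u@u))
    v=np.r_[u,1]
    if d.get('R') is not None: R,t=np.array(d['R']),np.array(d['t']); return -R.T@t, R.T@v/np.linalg.norm(v)
    from scipy.spatial.transform import Rotation as Ro
    s=d['state'];M=np.eye(4);M[:3,:3]=Ro.from_euler('xyz',s['tcp_rot'],degrees=True).as_matrix();M[:3,3]=s['tool_pos'];M=M@d['T_tool_cam']
    return M[:3,3],M[:3,:3]@v/np.linalg.norm(v)
def tri(*dp):
    A=0;b=0;L=[ray(d,p) for d,p in dp]
    for o,v in L: P=np.eye(3)-np.outer(v,v);A=A+P;b=b+P@o
    X=np.linalg.solve(A,b); return X,[round(float(np.linalg.norm(np.cross(X-o,v))),1) for o,v in L]
def plane(d,p,z): o,v=ray(d,p); return o+v*(z-o[2])/v[2]
def load(n): return pickle.load(open(f'pics/{n}.pkl','rb'))
E
python3 - <<'E'
from h import *
np.set_printoptions(precision=1,suppress=True)
a=load('scene0');b=load('side0')
s1=lambda x,y:(280+x/4,125+y/4);s2=lambda x,y:(230+(x-400)*.3,200+y*.3)
s3=lambda x,y:(190+x*.3,215+(y-300)*.3);s4=lambda x,y:(230+(x-400)/4,140+(y-300)/4)
for n,p,q in [('gtop',s1(216,128),s2(534,52)),('gbot',s1(209,232),s2(538,155)),('mark',s3(160,415),s4(656,420)),
 ('pL top',s1(87,72),s2(686,62)),('pL tip',s1(83,235),s2(683,222)),('p2top',s1(226,32),s2(606,145)),('grtop',s1(327,66),s2(490,152)),
 ('roofA',s3(157,438),s4(618,348)),('roofB',s3(237,403),s4(597,380)),('roofC',s3(305,475),s4(476,362)),('roofD',s3(220,515),s4(507,330)),
 ('redN end',s3(278,318),s4(616,450)),('redF end',s3(15,440),s4(716,326)),('redlid',s3(295,330),s2(595,20)),('green lid',(246,206),s2(725,35))]:
    print(n,*tri((a,p),(b,q)))
print('whl',plane(a,(312,252),14))
for p in [(130,300),(175,265),(265,225),(290,290)]: print('dock',p,plane(a,s1(*p),70))
E
```

```text
gtop [616.  230.8 166.5] [0.5, 0.5]
gbot [616.3 233.   66.5] [0.8, 0.8]
mark [ 587.2 -163.1   81. ] [0.2, 0.2]
pL top [497.6 232.  163.8] [0.2, 0.2]
pL tip [498.2 232.7   2.7] [0.8, 0.8]
p2top [550.6 341.4 165.1] [0.8, 0.8]
grtop [634.  353.5 163. ] [2.0, 2.0]
roofA [ 625.4 -208.9  122.1] [2.5, 2.5]
roofB [ 642.1 -144.9  122.4] [8.8, 8.8]
roofC [ 738.5 -171.   126.1] [0.3, 0.3]
roofD [ 718.4 -236.6  125.1] [3.8, 3.8]
redN end [611.  -48.3 116.7] [2.5, 2.5]
redF end [ 543.  -272.5  115.3] [0.9, 0.9]
redlid [589.9   4.6  47.9] [1.0, 1.0]
green lid [466.    8.7  41.8] [4.4, 4.4]
whl [710.    2.5  14. ]
dock (130, 300) [618.1 128.1  70. ]
dock (175, 265) [621.3 181.3  70. ]
dock (265, 225) [648.2 263.2  70. ]
dock (290, 290) [704.1 210.9  70. ]
```

The mark is at about (587,-163,81). The gauge axis is at about (616,231), with its top at z 166, which matches the given dimensions. Next I'll move above the gauge and look with the wrist camera.

```bash
cat >> h.py <<'E'
from scipy.spatial.transform import Rotation as Ro
def plan(p,R=None):
    "tool-frame shift (cm) and rotvec (deg) from the measured pose to world pose p,R(euler deg or matrix)"
    s=sensors.sense();R0=Ro.from_euler('xyz',s['tcp_rot'],degrees=True)
    R1=R0 if R is None else (Ro.from_matrix(R) if np.shape(R)==(3,3) else Ro.from_euler('xyz',R,degrees=True))
    sh=R0.inv().apply(np.array(p)-s['tool_pos'])/10; rv=(R0.inv()*R1).as_rotvec(degrees=True)
    print('move',np.round(sh,3),np.round(rv,2),'from',np.round(s['tool_pos'],1),np.round(s['tcp_rot'],2),'t',round(s['time'],2)); return sh,rv
E
python3 - <<'E'
from h import *
plan([235,552,290]); plan([616,231,310],[180,0,110.6])
E
```

```text
move [ 0.015  0.029 -5.954] [0. 0. 0.] from [235.  551.6 230.5] [-1.7992e+02 -1.0000e-02  1.5692e+02] t 0.15
move [-47.618 -14.571  -7.938] [-8.000e-02  3.000e-02  4.632e+01] from [235.  551.6 230.5] [-1.7992e+02 -1.0000e-02  1.5692e+02] t 0.15
```

>>> play_rows:
  motion:
    - [[0,0,-4,0,0,0],[0,0,-7.9,0,0,0],[-4.5,-1.4,-7.9,0,0,5],[-9.1,-2.8,-7.9,0,0,10],[-13.7,-4.2,-7.9,0,0,15]]
  jaw: 1

```text
time: 0.65
tool_pos: [345.5, 458.8, 310.4]
tcp_rot: [180.0, 0.0, 141.8]
ft_force: [1.2, -0.0, -0.5]
finger_gap: 85.7
grip_force: 0.0
```

```bash
python3 - <<'E'
from h import *
plan([616,231,310],[180,0,110.6])
E
```

```text
move [-35.346  -1.173   0.048] [2.00e-02 0.00e+00 3.12e+01] from [345.5 458.8 310.4] [1.7998e+02 1.0000e-02 1.4180e+02] t 0.65
```

>>> play_rows:
  motion:
    - [[-4.8,-0.2,0,0,0,5],[-9.6,-0.3,0,0,0,10],[-14.4,-0.5,0,0,0,15],[-19.2,-0.6,0,0,0,20],[-24,-0.8,0,0,0,25]]

```text
time: 1.15
tool_pos: [529.9, 303.8, 310.0]
tcp_rot: [-180.0, -0.0, 116.7]
ft_force: [0.2, 0.2, -0.6]
finger_gap: 85.1
grip_force: 0.0
```

```bash
python3 - <<'E'
from h import *
plan([616,231,310],[180,0,110.6])
E
```

```text
move [-1.0374e+01  4.4190e+00 -3.0000e-03] [-0.02 -0.01  6.12] from [529.9 303.8 310. ] [-1.7998e+02 -1.0000e-02  1.1672e+02] t 1.15
```

>>> play_rows:
  motion:
    - [[-4.4,1.9,0,0,0,3],[-8.5,3.6,0,0,0,6],[-10.4,4.4,0,0,0,6],[-10.4,4.4,0,0,0,6],[-10.4,4.4,0,0,0,6]]

```text
time: 1.65
tool_pos: [614.9, 232.3, 309.6]
tcp_rot: [-179.9, -0.0, 110.9]
ft_force: [-0.2, 0.2, 0.6]
finger_gap: 85.4
grip_force: 0.0
```

```bash
python3 - <<'E'
from h import *
plan([616,231,310],[180,0,110.6])
d=snap('wrist','wrist1')
E
```

```text
move [-0.16   0.054 -0.044] [-0.07 -0.03  0.27] from [614.9 232.3 309.6] [-1.7993e+02 -3.0000e-02  1.1087e+02] t 1.65
```

View pics/wrist1.png

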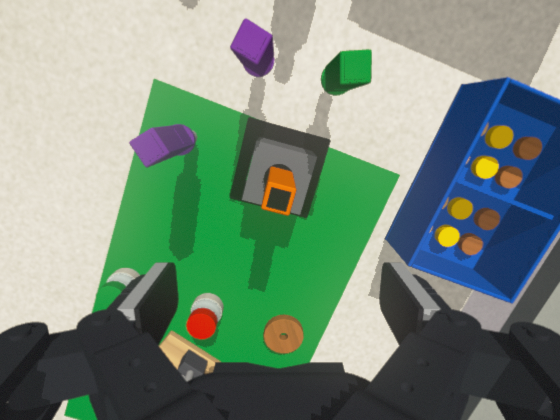

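The wrist view shows the orange top's corners at about (269,184), (296,189), (291,214) and (263,209). The dock lies square with it. I'll measure its yaw and centre.

```bash
python3 - <<'E'
from h import *
np.set_printoptions(precision=1,suppress=True)
d=load('wrist1');im=d['pixels'];hsv=cv2.cvtColor(im,cv2.COLOR_RGB2HSV)
m=cv2.inRange(hsv,(5,150,90),(20,255,255));m[:150]=0;m[230:]=0;m[:,:250]=0;m[:,310:]=0
top=cv2.inRange(hsv,(5,150,225),(20,255,255))&m
for z in (180,220,240):
  k=cv2.inRange(hsv,(5,150,z),(20,255,255))&m
  c=cv2.convexHull(np.argwhere(k)[:,::-1].astype(np.float32)); print(z,k.sum()//255,c.reshape(-1,2).tolist() if z==220 else '')
# dark inset
kk=(im.max(2)<70).astype(np.uint8);kk[:188]=0;kk[213:]=0;kk[:,:262]=0;kk[:,296:]=0
n,lab,st,cen=cv2.connectedComponentsWithStats(kk);i=1+st[1:,4].argmax();pts=np.argwhere(lab==i)[:,::-1].astype(np.float32)
print('inset',cen[i],st[i],plane(d,cen[i],166))
b=cv2.boxPoints(cv2.minAreaRect(pts));W=np.array([plane(d,p,166) for p in b]);print(b,W)
e=np.diff(np.vstack([W,W[:1]]),axis=0);print(np.degrees(np.arctan2(e[:,1],e[:,0])),np.linalg.norm(e,axis=1))
h=[(269,184),(296,189),(291,214),(263,209)];W=np.array([plane(d,p,166) for p in h]);print(W.mean(0));e=np.diff(np.vstack([W,W[:1]]),axis=0);print(np.degrees(np.arctan2(e[:,1],e[:,0])),np.linalg.norm(e,axis=1))
# dock foot corners z=6
h=[(248,114),(329,138),(311,217),(231,198)];W=np.array([plane(d,p,6) for p in h]);print('foot',W.mean(0));e=np.diff(np.vstack([W,W[:1]]),axis=0);print(np.degrees(np.arctan2(e[:,1],e[:,0])),np.linalg.norm(e,axis=1))
E
```

```text
180 740 
220 271 [[295.0, 189.0], [289.0, 209.0], [288.0, 212.0], [287.0, 213.0], [284.0, 213.0], [264.0, 208.0], [263.0, 207.0], [263.0, 203.0], [268.0, 182.0], [273.0, 182.0], [277.0, 183.0], [292.0, 187.0], [294.0, 188.0]]
240 5 
inset [278.2 199. ] [267 188  23  23 350] [615.5 229.9 166. ]
[[266.8 205.6]
 [271.6 187.6]
 [289.7 192.4]
 [284.9 210.4]] [[608.3 220.8 166. ]
 [606.6 237.2 166. ]
 [622.6 238.8 166. ]
 [624.6 222.4 166. ]]
[  96.     5.7  -83.1 -174.5] [16.5 16.1 16.6 16.4]
[616.7 230.2 166. ]
[  10.3  -79.3 -169.5   97.3] [23.5 22.7 24.9 22.8]
foot [616.3 232.1   6. ]
[   4.9  -79.9 -172.9   97.8] [107.5 108.  111.7 112. ]
```

```bash
python3 - <<'E'
from h import *
plan([616,230.5,111.3],[180,0,96.5])
E
```

```text
move [-0.295  0.064 19.865] [-0.05 -0.02 14.44] from [614.5 233.  309.9] [-1.7996e+02 -3.0000e-02  1.1094e+02] t 1.7
```

>>> play_rows:
  motion:
    - [[-0.1,0,0,0,0,7],[-0.24,0.05,3,0,0,14.4],[-0.24,0.05,7,0,0,14.4],[-0.24,0.05,10,0,0,14.4],[-0.24,0.05,10,0,0,14.4]]

```text
time: 2.2
tool_pos: [612.3, 231.0, 204.4]
tcp_rot: [-179.5, 0.1, 96.6]
ft_force: [-1.7, -0.6, -0.7]
finger_gap: 85.2
grip_force: 0.0
```

```bash
python3 - <<'E'
from h import *
plan([616,230.5,111.3],[180,0,96.5])
d=snap('wrist','wrist2')
E
```

```text
move [-0.078  0.453  9.302] [-0.55  0.08  0.14] from [612.3 231.  204.4] [-1.7945e+02  8.0000e-02  9.6640e+01] t 2.2
```

View pics/wrist2.png

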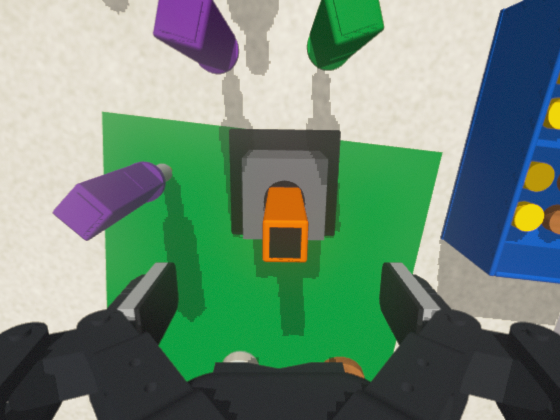

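The grip faces are square to the jaws, with the top centred at (285,241). The small x offset is motion lag. I'll descend.

>>> play_rows:
  motion:
    - [[0,0,0,0,0,0],[0,0,3,0,0,0],[0,0,6,0,0,0],[0,0,8,0,0,0],[0,0,8,0,0,0]]

```text
time: 2.75
tool_pos: [615.5, 230.6, 129.3]
tcp_rot: [-179.9, 0.0, 96.5]
ft_force: [-0.6, -0.2, 0.0]
finger_gap: 85.4
grip_force: 0.0
```

>>> play_rows:
  motion:
    - [[0,0,0,0,0,0],[0,0,0,0,0,0],[0,0,0,0,0,0]]

```text
time: 3.05
tool_pos: [617.8, 231.0, 133.1]
tcp_rot: [179.8, -0.0, 96.5]
ft_force: [-0.1, -0.2, 0.2]
finger_gap: 85.4
grip_force: 0.0
```

```bash
python3 - <<'E'
from h import *
plan([616,230.5,111.3],[180,0,96.5])
d=snap('wrist','wrist3');print(sensors.sense()['tool_pos'])
hsv=cv2.cvtColor(d['pixels'],cv2.COLOR_RGB2HSV);m=cv2.inRange(hsv,(5,150,90),(20,255,255))
n,l,st,c=cv2.connectedComponentsWithStats(m);i=1+st[1:,4].argmax();print(st[i],c[i])
for row in range(st[i][1],st[i][1]+st[i][3],10):
  x=np.where(l[row]==i)[0];print(row,x.min(),x.max())
K=(np.array(d['T_tool_cam']));Ti=np.linalg.inv(K)
for z in(-54,-40):
  q=Ti@[0,0,z,1];print(z,d['mtx']@q[:3]/q[2],q[2])
E
```

```text
move [-0.026 -0.197  2.177] [ 0.23 -0.04  0.03] from [617.8 231.  133.1] [ 1.7977e+02 -4.0000e-02  9.6530e+01] t 3.05
[617.52485568 230.85344403 132.49868269]
[ 238  211   71  129 5904] [273.25271003 267.78133469]
211 255 293
221 251 297
231 249 299
241 247 300
251 245 302
261 242 304
271 240 306
281 238 308
291 238 308
301 238 307
311 238 307
321 239 306
331 239 306
-54 [278.09787291 348.82083451   1.        ] 103.50431578549083
-40 [278.19119201 321.64606572   1.        ] 116.9849293220802
```

>>> play_rows:
  motion:
    - [[0,0,1,0,0,0],[0,0,2,0,0,0],[0,0,2,0,0,0],[0,0,2,0,0,0],[0,0,2,0,0,0]]

```text
time: 3.6
tool_pos: [616.4, 230.5, 110.2]
tcp_rot: [-180.0, 0.0, 96.5]
ft_force: [0.9, 0.2, 0.6]
finger_gap: 85.6
grip_force: 0.0
```

>>> play_rows:
  motion:
    - [[0,0,0,0,0,0],[0,0,0,0,0,0],[0,0,0,0,0,0],[0,0,0,0,0,0],[0,0,0,0,0,0]]
  jaw: 0
  squeeze: 50

```text
time: 4.1
tool_pos: [616.5, 230.5, 110.5]
tcp_rot: [180.0, -0.0, 96.5]
ft_force: [0.3, -0.2, 1.5]
finger_gap: 25.6
grip_force: 50.8
```

>>> play_rows:
  motion:
    - [[0,0,0,0,0,0],[0,0,0,0,0,0],[0,0,0,0,0,0],[0,0,0,0,0,0],[0,0,0,0,0,0]]

```text
time: 4.6
tool_pos: [616.5, 230.5, 110.5]
tcp_rot: [180.0, -0.0, 96.5]
ft_force: [0.3, 0.1, 1.3]
finger_gap: 25.4
grip_force: 50.9
```

>>> play_rows:
  motion:
    - [[0,0,-1,0,0,0],[0,0,-3,0,0,0],[0,0,-5,0,0,0],[0,0,-7,0,0,0],[0,0,-9,0,0,0]]

```text
time: 5.1
tool_pos: [616.0, 230.3, 201.2]
tcp_rot: [-180.0, 0.0, 96.5]
ft_force: [-0.2, -0.5, -1.4]
finger_gap: 25.6
grip_force: 50.4
```

>>> play_rows:
  motion:
    - [[0,0,-3,0,0,0],[0,0,-6,0,0,0],[0,0,-8,0,0,0],[0,0,-8.5,0,0,0],[0,0,-8.5,0,0,0]]

```text
time: 5.6
tool_pos: [616.6, 230.5, 286.1]
tcp_rot: [179.9, -0.0, 96.5]
ft_force: [-0.0, -0.3, -2.6]
finger_gap: 25.1
grip_force: 50.5
```

```bash
python3 - <<'E'
from h import *
np.set_printoptions(precision=3,suppress=True)
s=sensors.sense();print(s['ft_force'],s['grip_force'])
ps=-16.5;c,sn=np.cos(np.radians(ps)),np.sin(np.radians(ps));t=np.radians(25)
n=np.array([-np.sin(t)*c,-np.sin(t)*sn,np.cos(t)]);u=np.array([np.cos(t)*c,np.cos(t)*sn,np.sin(t)])
R=np.c_[np.cross(u,-n),u,-n];print(R,Ro.from_matrix(R).as_euler('xyz',degrees=True))
m=np.array([587.2,-163.1,81])
for gap in(80,):
  p=m+n*(103.5+gap);print(p);plan(p,R)
E
```

```text
[-0.031 -0.299 -2.586] 50.48663377761841
[[ 0.284  0.869  0.405]
 [ 0.959 -0.257 -0.12 ]
 [-0.     0.423 -0.906]] [155.    0.   73.5]
[ 512.843 -141.074  247.307]
move [-35.742 -14.539   3.851] [-24.59  -5.05  22.65] from [616.6 230.5 286.1] [179.92  -0.01  96.52] t 5.6
```

>>> play_rows:
  motion:
    - [[-3,-1,0,-2,-0.4,2],[-7.5,-3,0,-5,-1,4.5],[-12,-5,0,-8,-1.6,7.2],[-16.5,-7,0,-11,-2.2,10],[-21,-9,0,-14,-2.8,13]]

```text
time: 6.1
tool_pos: [549.0, 10.1, 282.6]
tcp_rot: [165.9, 1.2, 83.2]
ft_force: [0.1, -1.1, -0.8]
finger_gap: 25.4
grip_force: 50.5
```

```bash
python3 - <<'E'
from h import *
plan([512.8,-141,247.3],[155,0,73.5])
E
```

```text
move [-15.353  -2.695   3.296] [-10.75  -2.12   9.58] from [549.   10.1 282.6] [165.88   1.22  83.22] t 6.1
```

>>> play_rows:
  motion:
    - [[-4.4,-0.6,0.5,-3,-0.5,2.8],[-8.8,-1.4,1.5,-6,-1.1,5.5],[-12.5,-2.2,2.7,-9,-1.7,8],[-15.3,-2.7,3.3,-10.8,-2.1,9.6],[-15.3,-2.7,3.3,-10.8,-2.1,9.6]]

```text
time: 6.6
tool_pos: [511.6, -141.2, 244.9]
tcp_rot: [155.2, -0.1, 73.3]
ft_force: [-0.2, 0.1, -2.2]
finger_gap: 25.1
grip_force: 50.6
```

>>> play_rows:
  motion:
    - [[0,0,0,0,0,0],[0,0,0,0,0,0],[0,0,0,0,0,0],[0,0,0,0,0,0],[0,0,0,0,0,0]]

```text
time: 7.1
tool_pos: [515.3, -138.4, 249.9]
tcp_rot: [154.9, -0.1, 73.6]
ft_force: [-0.3, -0.9, -1.8]
finger_gap: 25.4
grip_force: 50.6
```

```bash
python3 - <<'E'
from h import *
plan([512.8,-141,247.3],[155,0,73.5])
w=snap('wrist','w4');a=snap('scene','scene4');b=snap('side','side4')
print(sensors.sense()['ft_force'],w['state']['tool_pos'])
# one montage: wrist (400x300 around centre), scene and side crops
t=lambda im,x,y,wd,W,H:cv2.resize(im[y:y+wd*H//W,x:x+wd,::-1],(W,H),interpolation=cv2.INTER_CUBIC)
m=np.vstack([np.hstack([t(w['pixels'],160,60,240,400,300),t(a['pixels'],180,180,120,400,300)]),np.hstack([t(b['pixels'],240,105,100,400,300),t(a['pixels'],212,228,48,400,300)])])
cv2.imwrite('pics/m4.png',m)
E
```

```text
move [-0.324 -0.26   0.169] [ 0.11 -0.14  0.1 ] from [ 515.3 -138.4  249.9] [ 1.5489e+02 -8.0000e-02  7.3650e+01] t 7.1
[-0.36240134  0.28462466 -1.62317636] [ 515.27983855 -138.35244652  249.93339582]
```

View pics/m4.png

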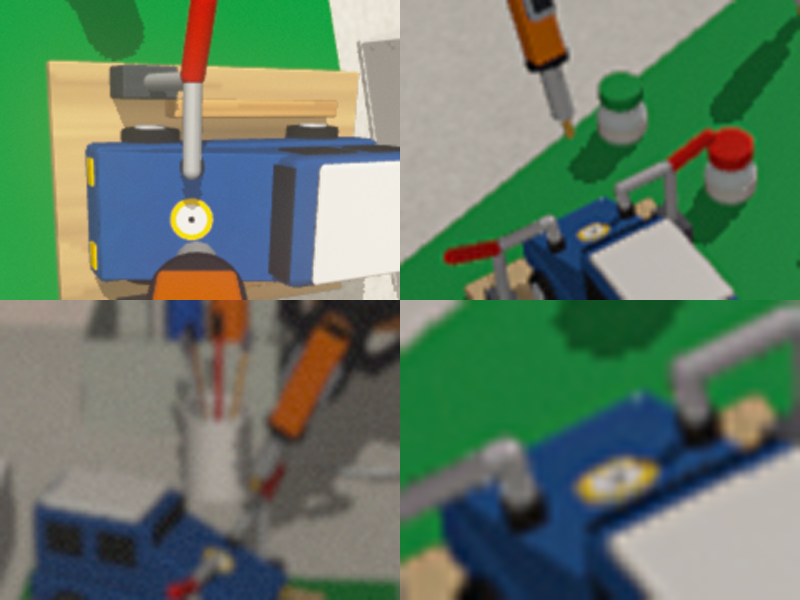

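The wrist view shows the mark's dot at about (275,191), with the nose end at about (277,205). Nothing stands between them, and the gauge hangs true. I'll refine the mark, the yaw and the tip.

```bash
cat > meas.py <<'E'
from h import *
np.set_printoptions(precision=2,suppress=True)
def proj(d,X):
    o,_=ray(d,(0,0))
    if d.get('R') is not None: q=np.array(d['R'])@X+d['t']
    else:
        s=d['state'];M=np.eye(4);M[:3,:3]=Ro.from_euler('xyz',s['tcp_rot'],degrees=True).as_matrix();M[:3,3]=s['tool_pos'];q=(np.linalg.inv(M@d['T_tool_cam'])@np.r_[X,1])[:3]
    u=q[:2]/q[2];u=u*(1+d['k1']*(u@u));return d['mtx'][:2,:2]@u+d['mtx'][:2,2]
def ring(d,c,r=22):
    hsv=cv2.cvtColor(d['pixels'],cv2.COLOR_RGB2HSV);m=cv2.inRange(hsv,(20,110,90),(33,255,255));k=np.zeros_like(m);cv2.circle(k,tuple(int(v) for v in c),r,255,-1);m&=k
    p=np.argwhere(m)[:,::-1].astype(np.float32);e=cv2.fitEllipse(cv2.convexHull(p));return np.array(e[0]),e,len(p)
def tool(d,X):
    s=d['state'];return Ro.from_euler('xyz',s['tcp_rot'],degrees=True).inv().apply(X-s['tool_pos'])
E
python3 - <<'E'
from meas import *
w=load('w4');a=load('scene4');b=load('side4')
rw=ring(w,(275,191));ra=ring(a,(238,249),10);print(rw,ra)
X,e=tri((w,rw[0]),(a,ra[0]),(b,(294,170)));print('3cam',X,e,tool(w,X))
X,e=tri((w,(275.2,191.4)),(a,ra[0]));print('w+scene',X,e,tool(w,X))
X,e=tri((a,ra[0]),(b,(294,170)));print('scene+side',X,e,tool(w,X))
s=w['state'];Rm=Ro.from_euler('xyz',s['tcp_rot'],degrees=True)
tip=s['tool_pos']+Rm.apply([0,0,103.5]);print('tip',tip,'scene',proj(a,tip),'seen (231.3,220.5); side',proj(b,tip),'seen',(240+255/4,105+230/4),'wrist',proj(w,tip))
A,B=plane(w,(190,97.2),12),plane(w,(373,103.8),12);print('board edge',A,B,np.degrees(np.arctan2(*(B-A)[1::-1])))
# clamp line roof front edge, wrist px tile(318,165)->(316,283)
E
```

```text
(array([274.41, 191.07]), ((274.4084167480469, 191.0711212158203), (24.458654403686523, 25.09672737121582), 100.5310287475586), 229) (array([236.72, 249.42]), ((236.7232208251953, 249.41885375976562), (2.3794078826904297, 10.286421775817871), 76.56460571289062), 7)
3cam [ 585.66 -164.32   80.56] [0.6, 1.8, 1.8] [ -5.34  -4.1  185.12]
w+scene [ 585.03 -164.7    81.44] [0.9, 0.9] [ -5.88  -4.18 184.11]
scene+side [ 585.98 -164.85   80.84] [1.7, 1.7] [ -5.76  -3.58 185.06]
tip [ 557.46 -150.59  156.22] scene [231.09 221.42] seen (231.3,220.5); side [302.68 151.88] seen (303.75, 162.5) wrist [279.14 208.65]
board edge [550.37 -60.55  12.  ] [ 773.9  -129.97   12.  ] -17.25122903678798
```

>>> play_rows:
  motion:
    - [[-0.3,-0.2,0,0,0,0],[-0.3,-0.2,0,0,0,0],[-0.3,-0.2,0,0,0,0],[-0.3,-0.2,0,0,0,0],[-0.3,-0.2,0,0,0,0]]

```text
time: 7.75
tool_pos: [512.3, -141.4, 249.0]
tcp_rot: [154.9, -0.1, 73.6]
ft_force: [0.3, -0.3, -1.8]
finger_gap: 25.4
grip_force: 50.6
```

>>> play_rows:
  motion:
    - [[0,0,0,0,0,0],[0,0,0,0,0,0],[0,0,0,0,0,0],[0,0,0,0,0,0],[0,0,0,0,0,0]]

```text
time: 8.25
tool_pos: [512.4, -141.3, 249.0]
tcp_rot: [154.9, -0.1, 73.6]
ft_force: [0.2, -0.5, -2.3]
finger_gap: 25.7
grip_force: 50.6
```

```bash
cat >> meas.py <<'E'
ps,t=np.radians(-17),np.radians(25);c,sn=np.cos(ps),np.sin(ps)
n=np.array([-np.sin(t)*c,-np.sin(t)*sn,np.cos(t)]);u=np.array([np.cos(t)*c,np.cos(t)*sn,np.sin(t)]);RT=np.c_[np.cross(u,-n),u,-n]
E
python3 - <<'E'
from meas import *
for i in range(2):
    w=snap('wrist','w5');rw=ring(w,(276,195),24)[0];o,v=ray(w,rw);m0=np.array([585.6,-164.4,80.8]);X=o+v*((m0-o)@n)/(v@n)
    print(rw,w['state']['tool_pos'],w['state']['tcp_rot'],'mark',X,tool(w,X),w['state']['ft_force'],w['state']['qd'].round(1))
plan(X+n*(103.5+25),RT)
E
```

```text
[276.71 187.31] [ 512.37 -141.34  248.99] [154.88  -0.08  73.58] mark [ 585.37 -163.8    80.62] [ -1.13  -2.33 184.87] [ 0.16 -0.49 -2.31] [-0.  -0.1 -0.1  0.1 -0.1 -0.1]
[276.68 187.28] [ 512.35 -141.37  248.98] [154.88  -0.08  73.57] mark [ 585.33 -163.79   80.6 ] [ -1.1   -2.36 184.86] [ 0.66  0.03 -1.52] [ 0.  -0.   0.   0.1 -0.1 -0. ]
move [-0.04 -0.21  5.63] [ 0.12 -0.32  0.49] from [ 512.3 -141.4  249. ] [154.88  -0.08  73.58] t 8.35
```

Settled. I'll go down along the normal to about 25 mm short of the mark, correcting sideways on the way.

>>> play_rows:
  motion:
    - [[-0.05,-0.2,0.5,0.1,-0.3,0.5],[-0.05,-0.2,2,0.1,-0.3,0.5],[-0.05,-0.2,4,0.1,-0.3,0.5],[-0.05,-0.2,5.2,0.1,-0.3,0.5],[-0.05,-0.2,5.6,0.1,-0.3,0.5]]

```text
time: 8.85
tool_pos: [532.6, -147.6, 195.1]
tcp_rot: [155.2, -0.0, 73.0]
ft_force: [0.4, 0.4, -2.1]
finger_gap: 25.5
grip_force: 50.6
```

>>> play_rows:
  motion:
    - [[0,0,0,0,0,0],[0,0,0,0,0,0],[0,0,0,0,0,0],[0,0,0,0,0,0],[0,0,0,0,0,0]]

```text
time: 9.35
tool_pos: [533.5, -148.1, 198.0]
tcp_rot: [154.9, -0.0, 73.0]
ft_force: [0.3, 1.2, -1.5]
finger_gap: 25.5
grip_force: 50.6
```

```bash
python3 - <<'E'
from meas import *
w=snap('wrist','w6');a=snap('scene','scene6');b=snap('side','side6');s=w['state'];print(s['tool_pos'],s['tcp_rot'],s['ft_force'])
Rm=Ro.from_euler('xyz',s['tcp_rot'],degrees=True);m=np.array([585.35,-163.8,80.6])
tip=s['tool_pos']+Rm.apply([0,0,103.5]);print('mark in tool',tool(w,m))
for d in(w,a,b):print('tip',proj(d,tip),'mark',proj(d,m))
tt=lambda im,x,y,wd:cv2.resize(im[y:y+wd*3//4,x:x+wd,::-1],(400,300),interpolation=cv2.INTER_CUBIC)
cv2.imwrite('pics/m6.png',np.vstack([np.hstack([tt(w['pixels'],238,160,80),tt(a['pixels'],200,215,80)]),np.hstack([tt(b['pixels'],255,130,80),tt(a['pixels'],222,232,32)])]))
E
```

```text
[ 533.47 -148.07  198.04] [154.93  -0.01  72.99] [ 0.3   1.21 -1.54]
mark in tool [  0.1   -0.66 129.34]
tip [279.14 208.64] mark [278.32 200.02]
tip [234.8  240.88] mark [237.39 249.47]
tip [297.48 164.28] mark [294.62 169.98]
```

View pics/m6.png

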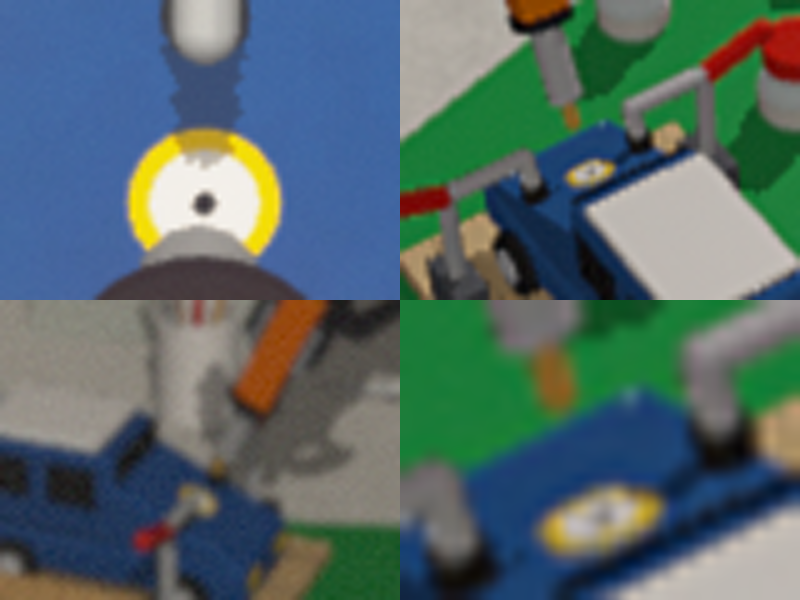

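```bash
python3 - <<'E'
from meas import *
w=load('w6');s=w['state'];Rm=Ro.from_euler('xyz',s['tcp_rot'],degrees=True)
P=lambda *x:proj(w,s['tool_pos']+Rm.apply(x))
def arc(rad,z): 
    th=np.linspace(0,2*np.pi,73);q=np.array([P(rad*np.cos(a),rad*np.sin(a),z) for a in th]);i=q[:,1].argmin();return q[i],q[:,0].min(),q[:,0].max()
for nm,rad,z in [('tip',4,103.5),('tipround',2,103),('tipbase',4,85.5),('nose end',9,85.5),('nose top',9,40.5),('collar low',17,40.5),('collar up',17,34.5)]: print(nm,*arc(rad,z))
im=w['pixels'];print(im[196:216,279].tolist())
E
```

```text
tip [279.15 203.48] 273.8048931049333 284.48128953803774
tipround [279.15 206.24] 276.46924277894766 281.81752343132104
tipbase [279.17 210.1 ] 273.4300306192326 284.88426911444907
nose end [279.18 203.14] 266.27149505657 292.043710431686
nose top [279.23 223.47] 263.4474588331249 294.9604796877873
collar low [279.26 209.83] 249.44285848757082 308.96942850006
collar up [279.27 212.87] 248.53953188276955 309.88862932673766
[[242, 239, 233], [240, 236, 228], [179, 170, 162], [90, 85, 85], [71, 64, 68], [77, 71, 74], [127, 121, 118], [223, 216, 207], [238, 233, 226], [194, 188, 180], [163, 159, 154], [160, 156, 151], [161, 156, 152], [160, 154, 150], [153, 147, 144], [97, 89, 89], [69, 58, 62], [67, 56, 61], [67, 56, 59], [69, 59, 62]]
```

The mark dot and nose centre line up in the wrist columns, at about 279 px. The rows and the scene camera both show the mark about 2 mm towards tool +x of the tip. I'll correct that and approach slowly.

>>> play_rows:
  motion:
    - [[0.1,0.03,0.3,0,0,0],[0.2,0.05,0.8,0,0,0],[0.2,0.05,1.3,0,0,0],[0.2,0.05,1.7,0,0,0],[0.2,0.05,1.9,0,0,0]]

```text
time: 10.0
tool_pos: [541.8, -148.5, 179.4]
tcp_rot: [155.1, -0.0, 73.0]
ft_force: [0.5, -0.1, -1.3]
finger_gap: 25.1
grip_force: 50.6
```

>>> play_rows:
  motion:
    - [[0,0,0,0,0,0],[0,0,0,0,0,0],[0,0,0,0,0,0],[0,0,0,0,0,0],[0,0,0,0,0,0]]

```text
time: 10.5
tool_pos: [542.1, -148.6, 180.7]
tcp_rot: [155.0, -0.0, 73.0]
ft_force: [0.5, 0.2, -1.8]
finger_gap: 25.8
grip_force: 50.6
```

```bash
cat >> meas.py <<'E'
def avg(k=12):
    F=[];P=[];Q=[]
    for _ in range(k): s=sensors.sense();F.append(s['ft_force']);P.append(s['tool_pos']);Q.append(s['tcp_rot']);optics.snapshot('wrist')
    F=np.array(F);print('t',round(s['time'],2),'F',F.mean(0),'along n',(F@n).mean(),'+-',(F@n).std()/k**.5,'pos',np.mean(P,0),np.std(P,0),'rot',np.mean(Q,0)); return F.mean(0),np.mean(P,0)
E
python3 - <<'E'
from meas import *
F,p=avg();m=np.array([585.35,-163.8,80.6])
w=snap('wrist','w7');a=snap('scene','scene7');b=snap('side','side7');s=w['state']
print('mark in tool',tool(w,m),'gap',tool(w,m)[2]-103.5,(p-m)@n-103.5)
tt=lambda im,x,y,wd:cv2.resize(im[y:y+wd*3//4,x:x+wd,::-1],(400,300),interpolation=cv2.INTER_CUBIC)
cv2.imwrite('pics/m7.png',np.vstack([np.hstack([tt(w['pixels'],238,160,80),tt(a['pixels'],210,225,56)]),np.hstack([tt(b['pixels'],265,140,56),tt(a['pixels'],222,232,32)])]))
E
```

```text
t 11.05 F [ 0.02 -0.13 -1.83] along n -1.6783398804427956 +- 0.12138681840996124 pos [ 542.02 -148.56  180.49] [0.03 0.02 0.08] rot [154.98  -0.02  73.  ]
mark in tool [ -1.95  -0.59 109.88] gap 6.376757389627116 6.425219112177942
```

View pics/m7.png

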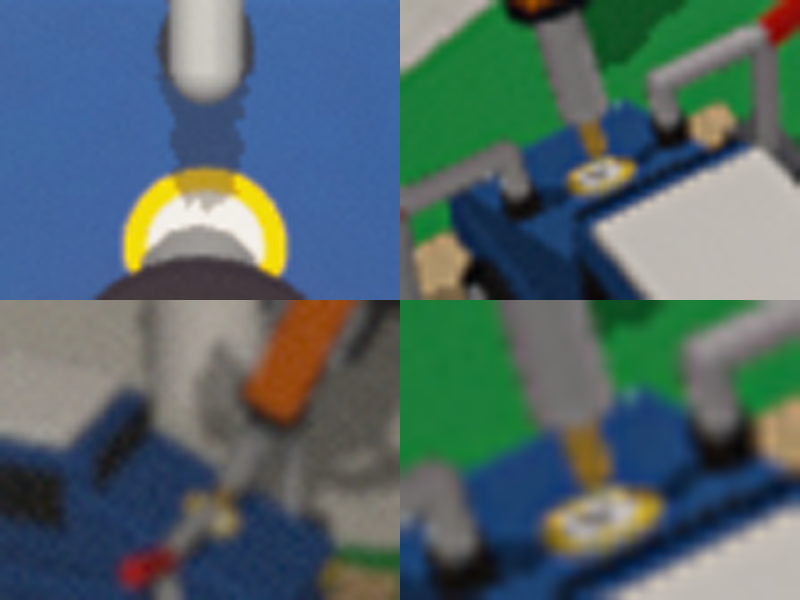

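The tip sits about 6 mm above the ring centre in both views. Next is a slow 9 mm along the axis, then a force check.

>>> play_rows:
  motion:
    - [[0,0,0.2,0,0,0],[0,0,0.4,0,0,0],[0,0,0.6,0,0,0],[0,0,0.8,0,0,0],[0,0,0.9,0,0,0]]

```text
time: 11.75
tool_pos: [545.6, -149.7, 172.0]
tcp_rot: [155.0, -0.0, 73.0]
ft_force: [-1.7, -0.3, -0.2]
finger_gap: 25.3
grip_force: 50.7
```

```bash
python3 - <<'E'
from meas import *
F,p=avg(16)
print('pressed',np.array([542.02,-148.56,180.49])@n-p@n,'dF',(F-np.array([.02,-.13,-1.83])))
E
```

```text
t 12.5 F [-1.2   0.25 -0.42] along n 0.13618346035173304 +- 0.07157060292659978 pos [ 545.61 -149.65  172.23] [0.02 0.02 0.09] rot [154.99  -0.02  73.  ]
pressed 9.074683571612624 dF [-1.22  0.38  1.41]
```

Contact: about 1.8 N, so the plunger is about 2 mm in. It needs another 4 mm.

>>> play_rows:
  motion:
    - [[0,0,0.1,0,0,0],[0,0,0.2,0,0,0],[0,0,0.3,0,0,0],[0,0,0.38,0,0,0],[0,0,0.38,0,0,0]]

```text
time: 13.05
tool_pos: [547.2, -150.2, 168.8]
tcp_rot: [155.0, -0.0, 73.0]
ft_force: [-1.9, 0.8, 0.9]
finger_gap: 25.2
grip_force: 51.1
```

```bash
python3 - <<'E'
from meas import *
F,p=avg(20)
d=F-np.array([.02,-.13,-1.83]);print('pressed',np.array([542.02,-148.56,180.49])@n-p@n,'dF',d,d@n,'plunger',(d@n-1)/.4)
w=snap('wrist','w8');a=snap('scene','scene8');b=snap('side','side8')
tt=lambda im,x,y,wd:cv2.resize(im[y:y+wd*3//4,x:x+wd,::-1],(400,300),interpolation=cv2.INTER_CUBIC)
cv2.imwrite('pics/m8.png',np.vstack([np.hstack([tt(w['pixels'],238,160,80),tt(a['pixels'],180,200,120)]),np.hstack([tt(b['pixels'],265,140,56),tt(a['pixels'],222,232,32)])]))
E
```

```text
t 14.0 F [-2.    0.75  0.92] along n 1.7335798270798555 +- 0.0946425863000891 pos [ 547.2  -150.14  168.86] [0.01 0.01 0.03] rot [154.98  -0.02  73.  ]
pressed 12.82697013453155 dF [-2.02  0.88  2.75] 3.4162691252422857 plunger 6.040672813105714
```

View pics/m8.png

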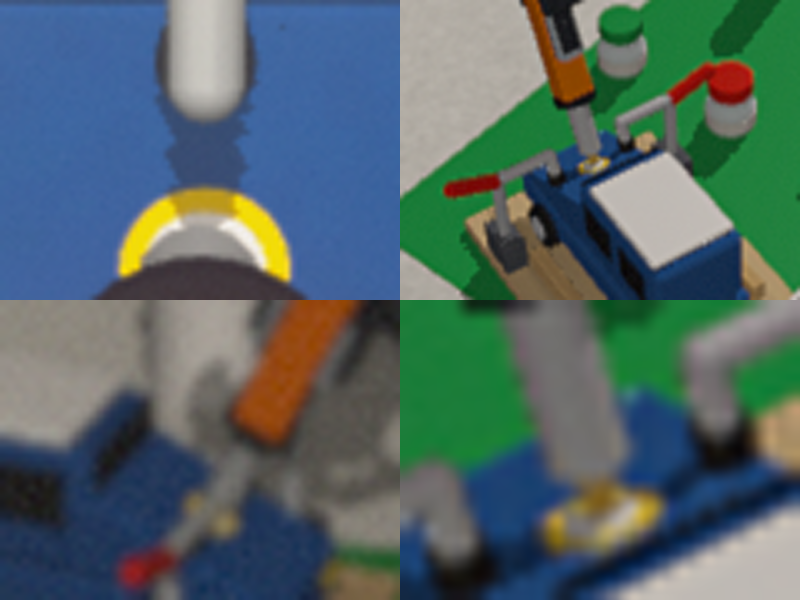

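The gauge stands on the ring between the clamps at 3.4 N, so the plunger is about 6 mm in. I'll check the landing position numerically in the scene and side images.

```bash
python3 - <<'E'
from meas import *
def cen(d,c,rx,ry):
    im=d['pixels'].astype(float);R=im[:,:,0]-im[:,:,2]*.45;y,x=np.mgrid[:420,:560];k=(((x-c[0])/rx)**2+((y-c[1])/ry)**2<1)
    bg=np.percentile(R[k],25);wt=np.clip(R-bg-15,0,80)*k;return np.array([(wt*x).sum(),(wt*y).sum()])/wt.sum(),wt.sum()
w8=load('w8');s=w8['state'];Rm=Ro.from_euler('xyz',s['tcp_rot'],degrees=True)
m=np.array([585.35,-163.8,80.6])
for nm,c in(('scene',(238.1,249.6)),('side',(294.5,169.8))):
    cs=[]
    for i in ('0','4','6'):
        d=load(nm+i);cs.append(cen(d,c,7.5,5)[0])
    d=load(nm+'8');tip=s['tool_pos']+Rm.apply([0,0,97.5]);P0=proj(d,tip)
    J=np.c_[[proj(d,tip+Rm.apply(e))-P0 for e in np.eye(3)]].T
    print(nm,'ring',cs,'tip pred',P0,'px per mm tool xyz',J.tolist())
# tip end seen in scene6/side6 : brass pixels
for nm,box in(('scene',(226,243,232,246)),('side',(288,306,152,170))):
    for i in('6','7'):
        d=load(nm+i);hsv=cv2.cvtColor(d['pixels'],cv2.COLOR_RGB2HSV);x0,x1,y0,y1=box;k=cv2.inRange(hsv,(8,90,50),(24,255,255))[y0:y1,x0:x1];q=np.argwhere(k)[:,::-1]+[x0,y0];print(nm,i,[(int(r),q[q[:,1]==r][:,0].tolist()) for r in np.unique(q[:,1])])
s6=load('w6')['state'];R6=Ro.from_euler('xyz',s6['tcp_rot'],degrees=True)
for z in(85.5,94,99.5,103.5): print(z,proj(load('scene6'),s6['tool_pos']+R6.apply([0,0,z])),proj(load('side6'),s6['tool_pos']+R6.apply([0,0,z])))
E
```

```text
scene ring [array([237.83, 249.47]), array([237.83, 249.47]), array([237.82, 249.48])] tip pred [238.18 249.37] px per mm tool xyz [[0.3265569644025561, 0.16836852923640322, 0.10238622249048035], [-0.15789521034773202, 0.09973909075691267, 0.33281551335815607]]
side ring [array([293.67, 170.07]), array([293.68, 170.08]), array([293.68, 170.07])] tip pred [294.2  170.24] px per mm tool xyz [[-0.1108322604929981, -0.2526132573050859, -0.11500640378329763], [0.13782953904984652, -0.15776994888938134, 0.21409314662781753]]
scene 6 [(236, [233, 234]), (237, [233, 234]), (238, [233, 234, 235]), (239, [233, 234, 235])]
scene 7 [(242, [235, 236, 237]), (243, [235, 236, 237]), (244, [236, 237]), (245, [236, 237, 238])]
side 6 [(152, [305]), (162, [298, 299]), (163, [297, 298, 299]), (164, [297, 298, 299]), (165, [298]), (168, [291, 292])]
side 7 [(152, [299, 300, 301, 302, 303, 304, 305]), (153, [299, 300, 301, 302, 303, 304, 305]), (154, [300, 301, 302, 303, 304, 305]), (155, [300, 301, 302, 303, 304, 305]), (156, [301, 302, 303, 304, 305]), (157, [304]), (167, [295, 296]), (168, [292, 295, 296])]
85.5 [232.91 234.77] [299.61 160.32]
94 [233.8  237.66] [298.6 162.2]
99.5 [234.38 239.53] [297.95 163.41]
103.5 [234.8  240.88] [297.48 164.28]
```

The landing agrees within 1–2 mm in all views, inside the 5 mm allowance. I'll hold steady, then hand in.

>>> play_rows:
  motion:
    - [[0,0,0,0,0,0],[0,0,0,0,0,0],[0,0,0,0,0,0],[0,0,0,0,0,0],[0,0,0,0,0,0]]

```text
time: 14.7
tool_pos: [547.2, -150.1, 168.8]
tcp_rot: [155.0, -0.0, 73.0]
ft_force: [-2.3, 0.9, 1.7]
finger_gap: 25.8
grip_force: 51.0
```

>>> play_rows:
  motion:
    - [[0,0,0,0,0,0],[0,0,0,0,0,0],[0,0,0,0,0,0],[0,0,0,0,0,0],[0,0,0,0,0,0]]

```text
time: 15.2
tool_pos: [547.2, -150.1, 168.8]
tcp_rot: [155.0, -0.0, 73.0]
ft_force: [-2.1, 0.8, 2.3]
finger_gap: 25.3
grip_force: 51.0
```

>>> play_rows:
  motion:
    - [[0,0,0,0,0,0],[0,0,0,0,0,0],[0,0,0,0,0,0],[0,0,0,0,0,0],[0,0,0,0,0,0]]

```text
time: 15.7
tool_pos: [547.2, -150.1, 168.8]
tcp_rot: [155.0, -0.0, 73.0]
ft_force: [-1.5, 0.2, 2.0]
finger_gap: 25.5
grip_force: 51.0
```

```bash
python3 - <<'E'
from meas import *
F,p=avg(16);f=(F-np.array([.02,-.13,-1.83]))@n;print(f)
if 2.9<f<3.9: print(job.hand_in())
E
```

```text
t 16.45 F [-1.91  0.42  1.17] along n 1.885782870730865 +- 0.08408871161247188 pos [ 547.18 -150.14  168.82] [0.01 0.01 0.02] rot [154.98  -0.02  72.99]
3.568472168893295
the job is handed in; nothing more can be done
None
```

The job is handed in at about 16.5 s: the robot is still holding the gauge square to the bonnet, with the tip inside the ring (within about 2 mm of centre by the cameras) and about 3.5 N on it (roughly 6 mm in, half-way), after more than 3 s steady.

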